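# Roll the roller specimen to its test mark with the paddle

## Robot

A 6-joint arm with a two-finger parallel gripper is mounted at the origin on the work surface. World frame = base frame: x ahead of the robot, y to its left, z up, the work surface at z = 0. Lengths are in m, angles in rad, forces in N, time in s.
With the tool pointing down it reaches from about 0.35 to 0.975 m from the base axis. Payload 4.9 kg.
Tool frame: the origin (TCP) lies at the very end of the fingers, on their centre line; the grasp point (between the pads) lies 19 mm behind it (ctrl.grip_point_offset is the distance from the TCP to the grasp point, in m); z points along the fingers, y is the line along which they close (so a half turn about z gives the same grasp; the last joint's range is limited). The gripper opens to 85 mm and grips with 20 to 120 N. Pads are 22 mm wide; open, the fingers measure 114 mm over their backs; the gripper's body (76 mm by 85 mm) begins 54 mm behind the grasp point. The pads swing forward as they close: fully open they stand 13 mm farther back than shut.
Start: joints at [1.162, 0.053, 1.613, -0, 1.476, -0.119], TCP at [0.179, 0.599, 0.207] pointing down, gripper open.
Joint ranges: [-3.01, 3.01], [-1.01, 2.22], [0.06, 2.58], [-1.02, 4.17], [0.09, 2.62], [-3.14, 3.14]. Speed limits (rad/s): [2.57, 2.57, 3.14, 3.14, 3.14, 3.14].

## Interface

Orientations are given as a rotation vector (axis times angle).
In Python, from station import ctrl gives the robot as it stands.
- The arm moves only by the tool send_rows, never from a script. Its argument "rows" is a list of rows, each a list of 3 entries, a list of its own where there are three numbers: the finger opening in cm, from 0 to 8.54, then the shift along the tool's x, y, z in cm, then the turn about the tool's z in degrees. A call has 1 to 10 rows; each row shifts and turns the commanded pose from where the row before left it, along the tool's axes as they then stand; what a row does not reach is not made up. A row lasts 1/8 s, in which the tool goes at most 62.5 mm and 10.7 degrees, less where a joint would pass 70% of its speed; a pose out of reach is approached as far as the arm can. A call with a gripper value outside its range is refused whole. The fingers move at their own pace and stop on an object; "newtons" is the grip in N (left out, the last holds). Time passes only in rows, so rows that do not move let the fingers close. It gives the time, the measured TCP pose, the force, the opening and the grip force at its end, in the units of the state.
- ctrl.get_obs(): the state, without advancing time (a new reading comes with each control period).
- ctrl.get_image(name): name is "side" or "top" or "wrist"; returns a dict with "frame" (384x512x3 uint8, red, green, blue), "range_z" (384x512 float32, m along the optical axis (not along the pixel's ray), 0 where there is no reading), "fx", "fy", "cx", "cy" (pixels), "cam_to_world" (4x4, takes a point from camera to world coordinates). Camera axes: x right, y down, z forward; pixel columns grow to the right and rows downward; lengths in m; the calibration is good to about 2 mm. A picture is of the moment at which its call begins.
- ctrl.finish_job(): hands the job in; it is judged then, once.
The state is a dict: "t": time; "q": joint angles; "dq": joint speeds; "effort": joint torques, N m; "tool_pos": TCP position; "tool_rot": TCP orientation; "contact_force": force on the tool from outside, world axes, zero at the start; "wrist_torque": the same for the moment, N m; "opening": finger opening in m; "grip_force": force on a finger pad.
Only numpy, scipy, OpenCV 4.12 (cv2) and the standard library are available. Lean on these libraries where they do the work, as an engineer would, in place of code of your own. Each camera call takes 0.05 s, during which the arm holds its last target. There are 200 camera calls.

## Task

Pick up the yellow paddle by its wooden handle and, with its blade, gently roll the orange roller along the track until it rests with its axle over the green pads, without letting it run on past them and without touching the roller with the gripper or lifting it. Then stand the paddle back on its grey mat as it stood before and let go, leaving the other things on the table where they are.

Things in the scene. Friction and masses are not known exactly. Their poses are not given: they have to be found in the camera images.
- track: Fixed roller track, 150 x 430 mm. Origin: centre of its underside, at table height. y runs along it, from the open end where the roller waits (-y) to the blue stop (face at y +198 mm, top 70 mm up); x runs across. The roller runs on two level steel rails, tops 30 mm above the table. Blue side walls: inner faces 58 mm either side of the centre line, tops 45 mm up.
- roller_center (a point): Centre of the orange roller with black ends: loose drum, 60 mm diameter, 110 mm long, plus 12 mm thick axle stubs (142 mm over all), 0.35 to 0.7 kg. Lies across the track on the rails, axle along the track's x, centre 60 mm above the table; its frame turns as it rolls. Rolls easily; let go at 50 mm/s it stops by itself within about 5 mm.
- green_mark: Green mark: two green pads on the tops of the side walls, opposite each other, each 26 mm long along the track, tops 49 mm above the table. Origin: on the track's centre line at table height, level with the pads' middle; axes as the track's. The axle stubs pass just over the pads.
- white_mark: The white mark: the same pair of pads in white, for another job; not the target. It may stand before or after the green one. Origin and axes as for the green mark.
- paddle_grip (a point): Centre of the paddle's wooden handle, a level bar 20 mm wide (x), 20 high, 118 long (y; z is up), 60 mm above the paddle's underside. Yellow blade: upright plate 80 mm wide, 8 thick, 70 high, lower edge at the underside, front face 64 mm towards +y. Yellow tail foot, 50 mm wide, 50 high, back face 60 mm towards -y. Stands by itself on blade and foot; about 150 g.
- mat: The paddle's grey mat, fixed flat on the table: 140 mm (x) by 200 mm (y), 3 mm thick. Origin: centre of its underside. The paddle stands on it with its y axis roughly along the mat's y.
- wrench: Bystander: steel wrench, 160 mm, lying on the table.
- block: Bystander: aluminium test block, 45 x 45 x 40 mm, with a brass stud on top. Origin on its underside.
- weight: Bystander: round steel weight, 68 mm across, 46 mm high. Origin on its underside.
- screwdriver: Bystander: screwdriver, 190 mm, lying on the table beyond the track's stop.
- mug: Bystander: white mug, 90 mm high. Origin on its underside.
- tape: Bystander: ring of blue tape lying flat, 100 mm across, 25 mm high. Origin on its underside.
- jar: Bystander: jar with a cap, 64 mm across, 90 mm high. Origin on its underside.
- roller: The same roller as roller_center; its origin lies at the roller's centre.
- paddle: The same paddle as paddle_grip; its origin lies on its underside, 60 mm below the grip point.
Mind the look-alikes: they are no part of the job. What is shaped like the paddle but red is not meant.

How it is judged:
By the outcome, as a careful person would: the job done as asked, in the order asked, and still so for the second after the job is handed in, with the robot touching nothing.
It also fails if it takes over 70 s, if anything falls off the work surface, if the arm or the gripper's body presses on something with over 40 N, if the wrist force passes 120 N, or if a joint passes its speed limit or range.

## Working session

There is one attempt and no reset: what is moved stays moved. The work goes in short steps, Python scripts to look and compute and a tool call to move; the robot and the scene stay as the last step left them, time stands still between calls to the robot, and variables do not carry over. Pictures are saved under pics/ and viewed, at most 10 in all, crops included, and the job is handed in when it is done.

Besides the shell and the picture viewer there is one more tool, called as name(argument=value, ...) on one line, values as JSON. send_rows: Moves the arm, as the interface text tells. Its arguments: {"type":"object","properties":{"rows":{"type":"array","items":{"type":"array"}},"newtons":{"type":"number"}},"required":["rows"]}

```bash
mkdir -p pics
cat > h.py <<'E'
import numpy as np, cv2
from station import ctrl
def grab(n):
    im=ctrl.get_image(n); np.save(f'{n}.npy',im,allow_pickle=True); return im
def load(n): return np.load(f'{n}.npy',allow_pickle=True).item()
def cloud(im):
    z=im['range_z'];v,u=np.indices(z.shape)
    p=np.stack([(u-im['cx'])/im['fx']*z,(v-im['cy'])/im['fy']*z,z,np.ones_like(z)],-1)
    return (p@np.array(im['cam_to_world']).T)[...,:3]
def save(f,im,s=1):
    a=cv2.cvtColor(im,cv2.COLOR_RGB2BGR); cv2.imwrite(f,cv2.resize(a,None,fx=s,fy=s,interpolation=cv2.INTER_CUBIC))
E
python3 - <<'E'
from h import *
a=grab('top');b=grab('side')
save('pics/top.png',a['frame'],1.5);save('pics/side.png',b['frame'],1.5)
o=ctrl.get_obs();print(o['tool_pos'],o['tool_rot'],o['opening'])
print(np.round(a['cam_to_world'],3))
E
```

```text
[0.17836548 0.59836506 0.20617285] [-4.53532719e-01 -3.10821666e+00  2.87174857e-03] 0.08607902299297703
[[-1.100e-02 -9.900e-01  1.400e-01  3.840e-01]
 [-1.000e+00  1.200e-02  5.000e-03 -1.000e-03]
 [-6.000e-03 -1.400e-01 -9.900e-01  1.037e+00]
 [ 0.000e+00  0.000e+00  0.000e+00  1.000e+00]]
```

View pics/top.png

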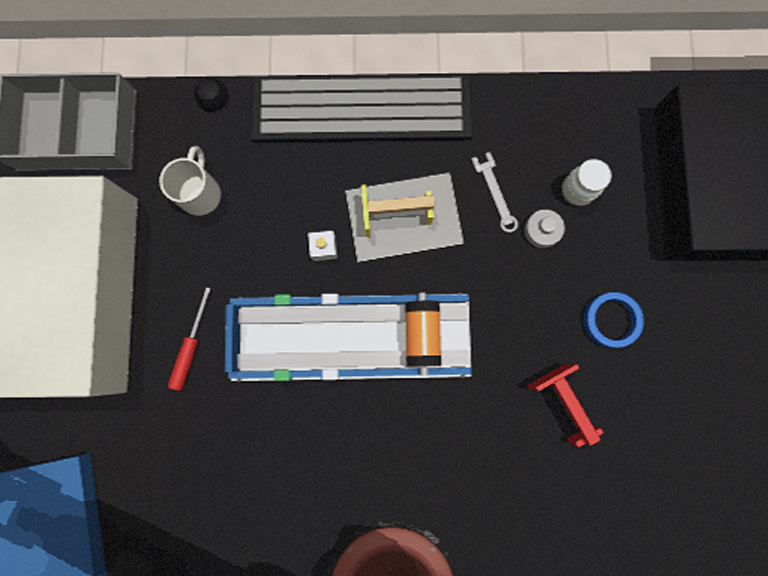

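View pics/side.png

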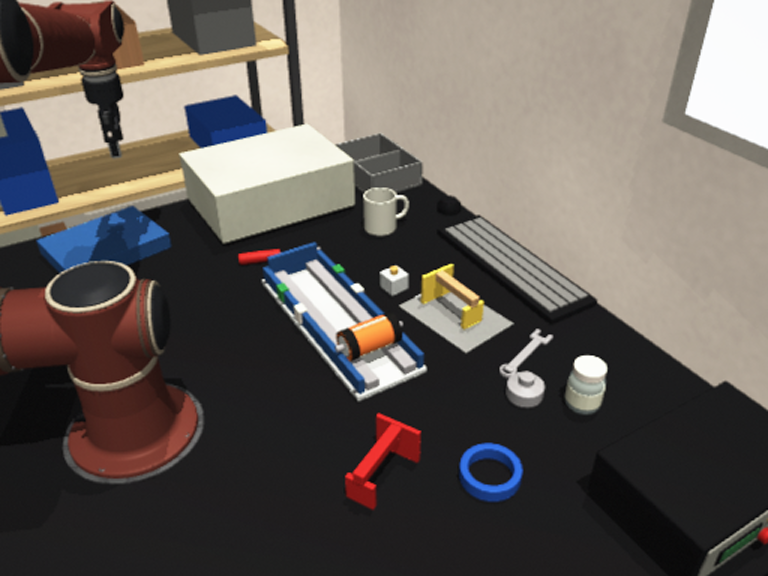

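The yellow paddle, at (400,205) in the top view, stands on the grey mat. The look-alike is the red paddle at (570,405). The roller is at (423,333), the white pads are at column 330, the green pads at column 282, and the stop is at the left, column 232. I choose the yellow paddle and will check it in a close crop.

```bash
cat >> h.py <<'E'
def mask(im,lo,hi,roi):
    hsv=cv2.cvtColor(im['frame'],cv2.COLOR_RGB2HSV); m=cv2.inRange(hsv,lo,hi)
    k=np.zeros_like(m); u0,u1,v0,v1=roi; k[v0:v1,u0:u1]=1; return m*k
def ray(im,uv,h):
    uv=np.atleast_2d(uv).astype(float); T=np.array(im['cam_to_world'])
    d=np.c_[(uv[:,0]-im['cx'])/im['fx'],(uv[:,1]-im['cy'])/im['fy'],np.ones(len(uv))]@T[:3,:3].T
    return T[:3,3]+d*((h-T[2,3])/d[:,2])[:,None]
def blobs(m,mn=8):
    n,l,s,c=cv2.connectedComponentsWithStats(m); return [(c[i],s[i],l==i) for i in range(1,n) if s[i][4]>=mn]
def rect(im,m,h):
    v,u=np.nonzero(m); p=ray(im,np.c_[u,v],h)[:,:2]
    (c,s,a)=cv2.minAreaRect((p*1000).astype(np.float32)); return np.round(c,1),np.round(s,1),round(a,1)
E
python3 - <<'E'
from h import *
a=load('top');P=cloud(a)
def rep(n,m,h,mn=8):
    for c,s,b in blobs(m,mn): print(n,c.round(1),s[4],'ctr',ray(a,c,h)[0].round(4),rect(a,b,h),'depth z',np.median(P[b][:,2]).round(3))
tr=(145,320,190,260)
rep('green',mask(a,(45,80,50),(80,255,255),tr),.049)
rep('orange',mask(a,(8,150,100),(20,255,255),tr),.085,50)
rep('blue',mask(a,(100,120,60),(118,255,255),tr),.045,30)
pr=(225,312,110,180)
rep('yellow',mask(a,(24,150,90),(34,255,255),pr),.07)
rep('wood',mask(a,(8,60,110),(22,190,255),pr),.073,50)
rep('mat',cv2.bitwise_or(mask(a,(0,0,70),(180,40,200),pr),mask(a,(8,60,60),(34,255,255),pr)),.003,500)
# white pads by brightness on walls
w=mask(a,(0,0,190),(180,40,255),(205,235,190,260))
hz=P[...,2]
for c,s,b in blobs(w): print('white',c,s[4],ray(a,c,.049).round(4))
# steel axle stubs
for c,s,b in blobs(mask(a,(0,0,60),(180,70,255),(274,290,190,202))|mask(a,(0,0,60),(180,70,255),(274,290,244,256)),4): print('stub',c,s[4],ray(a,c,.066).round(4))
save('pics/crop.png',a['frame'][105:265,140:320],4)
E
```

```text
green [187.9 198.9] 71 ctr [0.5012 0.1889 0.049 ] (array([499.7, 187.5]), array([29.2, 18.6]), 89.3) depth z 0.05
green [187.7 250.1] 72 ctr [0.3677 0.1875 0.049 ] (array([367.9, 186.6]), array([26.4, 15.4]), 89.4) depth z 0.05
orange [275.5 221.7] 292 ctr [ 0.4366 -0.0401  0.085 ] (array([437.3, -40.1]), array([22.8, 73.1]), 89.1) depth z 0.087
orange [288.5 221.8] 243 ctr [ 0.436  -0.0728  0.085 ] (array([436.9, -72.9]), array([73.5, 20.3]), 0.8) depth z 0.086
blue [251.9 199.3] 231 ctr [0.4986 0.0199 0.045 ] (array([498.5,  19.6]), array([ 11.4, 138.1]), 0.9) depth z 0.047
blue [297.8 198.4] 109 ctr [ 0.4996 -0.1018  0.045 ] (array([ 500.8, -102.2]), array([74.1, 10.7]), 89.3) depth z 0.047
blue [159.2 224.3] 670 ctr [0.4355 0.2642 0.045 ] (array([433. , 247.8]), array([ 84.7, 138.9]), 89.8) depth z 0.049
blue [203.9 200.3] 88 ctr [0.4976 0.1471 0.045 ] (array([498.3, 148.3]), array([50.7, 10.7]), 89.3) depth z 0.046
blue [299.8 247.1] 123 ctr [ 0.3722 -0.1037  0.045 ] (array([ 372.4, -104.2]), array([73. , 10.3]), 89.4) depth z 0.047
blue [203.9 248.5] 85 ctr [0.3711 0.146  0.045 ] (array([370.5, 145.7]), array([10.3, 52.2]), 0.7) depth z 0.047
blue [252.2 247.9] 224 ctr [0.3715 0.0202 0.045 ] (array([371.1,  19.4]), array([138. ,  10.3]), 89.4) depth z 0.047
wood [267.  135.5] 313 ctr [ 0.6642 -0.0221  0.073 ] (array([664.2, -22.2]), array([ 19.3, 116.1]), 4.4) depth z 0.074
mat [269.  144.3] 3443 ctr [ 0.6591 -0.0288  0.003 ] (array([662.1, -28.6]), array([145.1, 203. ]), 9.3) depth z 0.005
white [219.37096774 198.61290323] 62 [[0.5011 0.1057 0.049 ]]
white [219.5 208.5] 300 [[0.4749 0.1053 0.049 ]]
white [219.3038105  231.09783728] 971 [[0.4157 0.1056 0.049 ]]
white [229.54545455 251.27272727] 11 [[0.3634 0.0789 0.049 ]]
white [209. 252.] 9 [[0.3622 0.1321 0.049 ]]
stub [281.36363636 197.36363636] 33 [[ 0.5004 -0.0571  0.066 ]]
stub [281.325 247.625] 80 [[ 0.3716 -0.0545  0.066 ]]
```

View pics/crop.png

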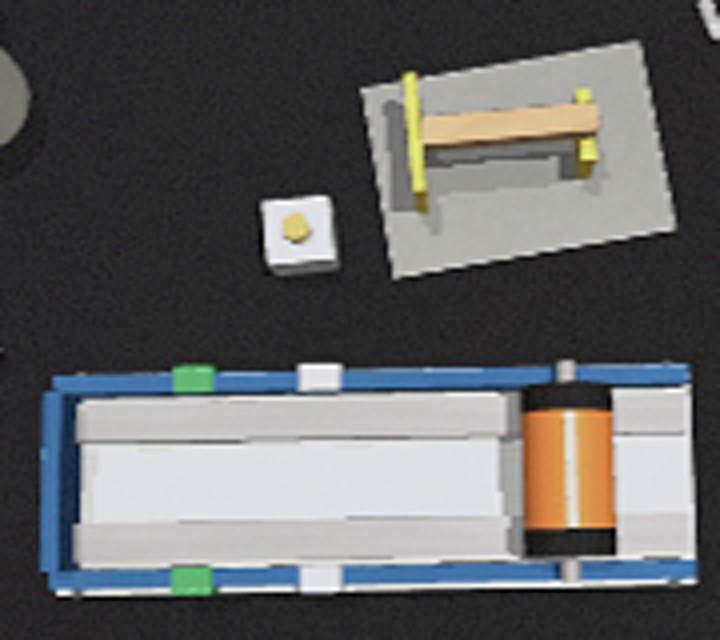

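The crop confirms the choice: wooden handle with a yellow blade at (415,140) and a yellow foot at (587,125), on the grey mat. The blade faces +y, the stop side.

```bash
cat >> h.py <<'E'
from scipy.spatial.transform import Rotation as Ro
def to(x,y,z,yaw):
    o=ctrl.get_obs();R=Ro.from_rotvec(o['tool_rot']).as_matrix()
    cy=np.degrees(np.arctan2(R[1,1],R[0,1])); print('t',o['t'],'tcp',np.round(o['tool_pos'],4),'yaw',cy.round(2),'zaxis',R[:,2].round(3),'open',round(o['opening'],4),'F',np.round(o['contact_force'],1))
    th=cy-yaw; Rn=Ro.from_euler('z',-th,degrees=True).as_matrix()@R
    print('turn',round(th,2),'then shift cm (after turn)',((Rn.T@(np.array([x,y,z])-o['tool_pos']))*100).round(2))
E
python3 - <<'E'
from h import *
P=cloud(load('top')); print('box z',np.median(P[130:250,10:70,2]))
b=(P[...,2]>.06)&(P[...,1]>.3)&(P[...,1]<.6)
print(P[b].min(0),P[b].max(0))
to(.664,-.022,.2,4.4)
E
```

```text
box z 0.14109099092544486
[0.34002181 0.31897049 0.06000983] [0.92023782 0.5999895  0.14761875]
t 0.1 tcp [0.1784 0.5984 0.2062] yaw 73.4 zaxis [-0.001 -0.002 -1.   ] open 0.0861 F [ 0.6  0.4 -0.3]
turn 69.0 then shift cm (after turn) [-65.58  43.66   0.52]
```

send_rows(rows=[[8.5, [0, 0, 0], 10], [8.5, [0, 0, 0], 10], [8.5, [0, 0, 0], 10], [8.5, [0, 0, 0], 10], [8.5, [0, 0, 0], 10], [8.5, [0, 0, 0], 10], [8.5, [0, 0, 0], 9], [8.5, [-4, 2.6, 0], 0], [8.5, [-4, 2.6, 0], 0], [8.5, [-4, 2.6, 0], 0]])

```text
t: 1.35
tool_pos: [0.266, 0.4838, 0.2066]
tool_rot: [2.134, 2.305, -0.001]
contact_force: [0.1, 0.6, 0.8]
opening: 0.0849
grip_force: 0.0
```

send_rows(rows=[[8.5, [-4.5, 3, 0], 0], [8.5, [-4.5, 3, 0], 0], [8.5, [-4.5, 3, 0], 0], [8.5, [-4.5, 3, 0], 0], [8.5, [-4.5, 3, 0], 0], [8.5, [-4.5, 3, 0], 0], [8.5, [-4.5, 3, 0], 0], [8.5, [-4.5, 3, 0], 0], [8.5, [-4.5, 3, 0], 0], [8.5, [-4.5, 3, 0], 0]])

```text
t: 2.6
tool_pos: [0.5998, 0.058, 0.2068]
tool_rot: [-2.134, -2.304, 0.001]
contact_force: [-0.2, 1.0, -0.2]
opening: 0.085
grip_force: 0.0
```

Run:
```python
from h import *
to(.664,-.022,.2,4.4)
a=grab('wrist');save('pics/w1.png',a['frame'],1.2);to(.664,-.022,.2,4.4)
```

```text
t 2.6 tcp [0.5998 0.058  0.2068] yaw 4.38 zaxis [-0.001  0.    -1.   ] open 0.085 F [-0.2  1.  -0.2]
turn -0.02 then shift cm (after turn) [-8.47  5.79  0.67]
t 2.65 tcp [0.6028 0.0528 0.2065] yaw 4.13 zaxis [ 0.002 -0.004 -1.   ] open 0.0849 F [-1.3 -4.1  0.5]
turn -0.27 then shift cm (after turn) [-7.92  5.53  0.69]
```

View pics/w1.png

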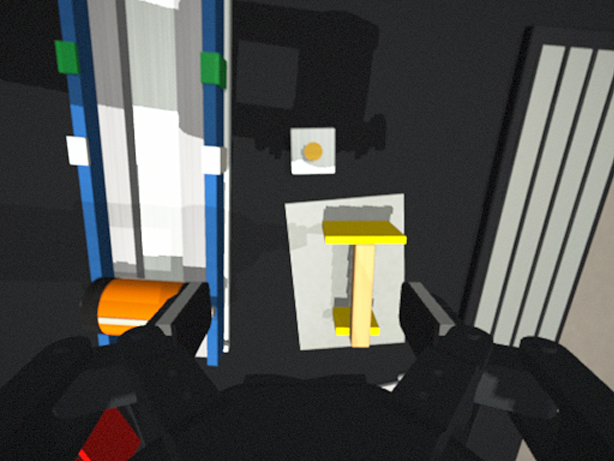

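The wrist view shows the yellow paddle with its handle at (362,290), the roller at (140,305) and the green pads at (67,57) and (213,68). I'll move above the handle and measure it again from close by.

send_rows(rows=[[8.5, [-4.3, 3, 0], 0], [8.5, [-4.3, 2.9, 0], 0], [8.5, [0, 0, 2], 0], [8.5, [0, 0, 2], 0], [8.5, [0, 0, 0], 0], [8.5, [0, 0, 0], 0]])

```text
t: 3.4
tool_pos: [0.6641, -0.0206, 0.1674]
tool_rot: [-2.133, -2.306, 0.0]
contact_force: [-1.3, -0.1, 0.6]
opening: 0.0849
grip_force: 0.0
```

Run:
```python
from h import *
a=grab('wrist');P=cloud(a);save('pics/w2.png',a['frame'],1.2)
hsv=cv2.cvtColor(a['frame'],cv2.COLOR_RGB2HSV)
w=cv2.inRange(hsv,(8,60,110),(22,200,255));w[(P[...,2]<.065)|(P[...,2]>.085)]=0
for c,s,b in blobs(w,200): print('wood',c,s,rect(a,b,.073),np.median(P[b][:,2]))
y=cv2.inRange(hsv,(23,120,90),(36,255,255));y[(P[...,2]<.068)|(P[...,2]>.085)]=0
for c,s,b in blobs(y,60): print('blade top',c,s,rect(a,b,.073),np.median(P[b][:,2]))
to(.664,-.022,.044,4.4)
```

```text
wood [253.33819629 161.65649867] [245 132  21 112 754] (array([665. , -21.5]), array([ 19.2, 116. ]), 4.1) 0.07167038472745763
blade top [254.94712991 127.50151057] [214 124  83   9 662] (array([660.7,  40. ]), array([78.3,  7.4]), 4.5) 0.07172501229219622
t 3.45 tcp [ 0.6646 -0.0208  0.1681] yaw 4.46 zaxis [ 0.001 -0.    -1.   ] open 0.0849 F [ 0.2 -1.   0.3]
turn 0.06 then shift cm (after turn) [-0.11 -0.08 12.41]
```

View pics/w2.png

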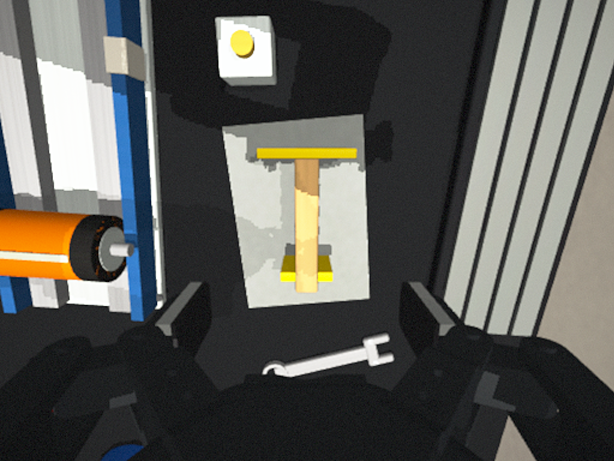

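The close view shows the handle centred at (307,225) in the picture, with the blade at (307,153). It measures (0.665, -0.0215) with yaw 4.3°, and the sizes fit. Descending.

send_rows(rows=[[8.5, [0, 0, 3], 0], [8.5, [0, 0, 3], 0], [8.5, [0, 0, 3], 0], [8.5, [0, 0, 2], 0], [8.5, [0, 0, 1.4], 0], [8.5, [0, 0, 0], 0], [8.5, [0, 0, 0], 0]])

```text
t: 4.32
tool_pos: [0.6656, -0.0218, 0.0447]
tool_rot: [2.133, 2.304, 0.002]
contact_force: [0.0, -0.7, 1.1]
opening: 0.0849
grip_force: 0.0
```

send_rows(rows=[[1, [0, 0, 0], 0], [1, [0, 0, 0], 0], [1, [0, 0, 0], 0], [1, [0, 0, 0], 0], [1, [0, 0, 0], 0], [1, [0, 0, 0], 0], [1, [0, 0, 0], 0], [1, [0, 0, 0], 0]], newtons=40)

```text
t: 5.32
tool_pos: [0.665, -0.0217, 0.0437]
tool_rot: [2.134, 2.305, 0.001]
contact_force: [2.1, -0.6, 1.4]
opening: 0.0184
grip_force: 40.4
```

Run:
```python
from h import *
to(.664,-.022,.044,4.4)
a=grab('wrist');P=cloud(a)
hsv=cv2.cvtColor(a['frame'],cv2.COLOR_RGB2HSV)
y=cv2.inRange(hsv,(23,120,90),(36,255,255));y[(P[...,2]<.065)|(P[...,2]>.085)]=0
for c,s,b in blobs(y,60): print('blade top',c,s,rect(a,b,.073),np.median(P[b][:,2]))
```

```text
t 5.325 tcp [ 0.665  -0.0217  0.0437] yaw 4.4 zaxis [ 0.001 -0.    -1.   ] open 0.0184 F [ 2.1 -0.6  1.4]
turn -0.0 then shift cm (after turn) [-0.03 -0.1  -0.03]
blade top [252.50961145 131.27443763] [ 175  124  158   16 2445] (array([660.2,  40.1]), array([78.7,  7.3]), 4.4) 0.07192943964510976
```

send_rows(rows=[[1, [0, 0, -0.7], 0], [1, [0, 0, -1.5], 0], [1, [0, 0, -2.5], 0], [1, [0, 0, -2.5], 0], [1, [0, 0, -2.5], 0], [1, [0, 0, -2], 0], [1, [0, 0, 0], 3.9], [1, [0, 0, 0], 0]])

```text
t: 6.38
tool_pos: [0.6645, -0.0216, 0.1608]
tool_rot: [2.211, 2.232, 0.0]
contact_force: [0.1, -0.0, -2.7]
opening: 0.0189
grip_force: 40.0
```

Run:
```python
from h import *
to(.437,-.215,.16,.5)
```

```text
t 6.375 tcp [ 0.6645 -0.0216  0.1608] yaw 0.54 zaxis [ 0. -0. -1.] open 0.0189 F [ 0.1 -0.  -2.7]
turn 0.04 then shift cm (after turn) [-19.14 -22.92   0.08]
```

send_rows(rows=[[1, [-1.5, -1.5, 0], 0], [1, [-3, -3, 0], 0], [1, [-3, -3.4, 0], 0], [1, [-3, -3.5, 0], 0], [1, [-3, -3.5, 0], 0], [1, [-3, -3.5, 0], 0], [1, [-1.7, -3, 0], 0], [1, [-0.9, -1.5, 0], 0], [1, [0, 0, 0], 0], [1, [0, 0, 0], 0]])

```text
t: 7.62
tool_pos: [0.4377, -0.2143, 0.1603]
tool_rot: [2.211, 2.232, 0.001]
contact_force: [0.0, 0.3, -1.2]
opening: 0.0185
grip_force: 40.0
```

```bash
cat > st.py <<'E'
from h import *
def state():
    a=grab('top');P=cloud(a);hsv=cv2.cvtColor(a['frame'],cv2.COLOR_RGB2HSV)
    m=(P[...,2]>.075)&(P[...,0]>.37)&(P[...,0]<.5)&(cv2.inRange(hsv,(5,120,60),(20,255,255))>0)
    if m.sum()>50:
        q=P[m]; t=q[q[:,2]>np.percentile(q[:,2],70)]
        v,u=np.nonzero(m); r=ray(a,np.c_[u,v],.075)
        print('roller n',m.sum(),'y range',np.percentile(q[:,1],[1,99]).round(4),'mid',(np.percentile(q[:,1],[1,99]).mean()).round(4),'top',t[:,1].mean().round(4),'x',np.percentile(q[:,0],[1,99]).round(3))
    y=(cv2.inRange(hsv,(23,120,60),(36,255,255))>0)
    for c,s,b in blobs(y.astype(np.uint8),20): print('yellow',c.round(1),s[4],'y',np.percentile(P[b][:,1],[2,98]).round(4),'x',np.percentile(P[b][:,0],[2,98]).round(3),'z',np.percentile(P[b][:,2],[5,50,95]).round(3))
    return a
E
python3 - <<'E'
from st import *
a=state();to(.437,-.215,.077,.5)
b=grab('side');c=blobs(cv2.inRange(cv2.cvtColor(b['frame'],cv2.COLOR_RGB2HSV),(5,150,80),(20,255,255)),100)
Q=cloud(b)
E
```

```text
roller n 2509 y range [-0.2672 -0.0013] mid -0.1342 top -0.1847 x [0.373 0.485]
yellow [324.7 219.6] 301 y [-0.1894 -0.1456] x [0.398 0.483] z [0.001 0.181 0.193]
t 7.675 tcp [ 0.4378 -0.2142  0.1603] yaw 0.56 zaxis [ 0.  0. -1.] open 0.0182 F [-0.1 -0.3 -1.7]
turn 0.06 then shift cm (after turn) [-0.08 -0.09  8.33]
```

send_rows(rows=[[1, [0, 0, 1.5], 0], [1, [0, 0, 1.5], 0], [1, [0, 0, 1.5], 0], [1, [0, 0, 1.5], 0], [1, [0, 0, 1.3], 0], [1, [0, 0, 1], 0], [1, [0, 0, 0], 0], [1, [0, 0, 0], 0]])

```text
t: 8.72
tool_pos: [0.4376, -0.2149, 0.0778]
tool_rot: [2.211, 2.23, 0.0]
contact_force: [0.1, -0.2, -0.5]
opening: 0.0183
grip_force: 40.0
```

```bash
sed -i 's/(P\[...,2\]>.075)&/(P[...,2]>.075)\&(P[...,2]<.1)\&(P[...,1]>-.12)\&/' st.py
python3 - <<'E'
from st import *
a=state();to(.437,-.15,.077,.5)
save('pics/s1.png',grab('side')['frame'],1.5)
E
```

```text
roller n 528 y range [-0.0818 -0.0288] mid -0.0553 top -0.055 x [0.4   0.473]
yellow [319.5 221.5] 247 y [-0.1745 -0.1462] x [0.397 0.475] z [0.003 0.099 0.111]
t 8.775 tcp [ 0.4378 -0.215   0.0781] yaw 0.49 zaxis [ 0.001 -0.001 -1.   ] open 0.0183 F [ 0.6 -0.2 -2.1]
turn -0.01 then shift cm (after turn) [ 6.5  -0.02  0.1 ]
```

View pics/s1.png

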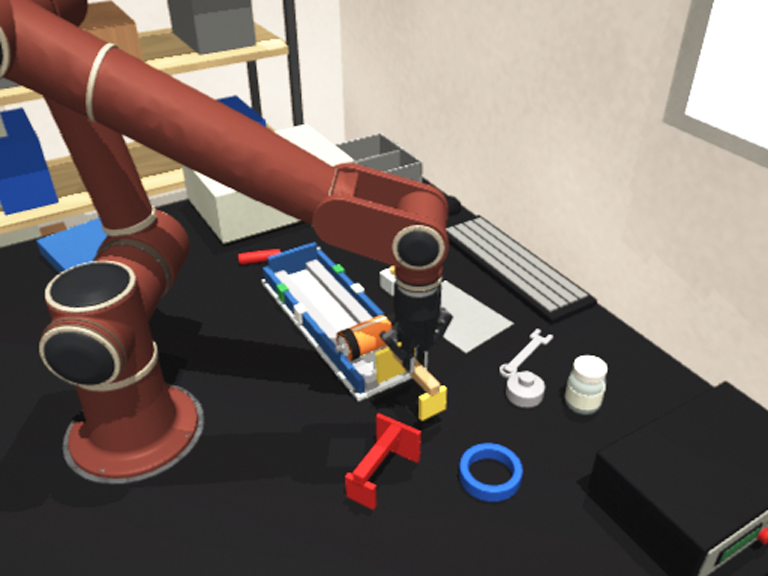

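The side view shows the paddle held level at (400,375), with its blade between the walls behind the roller at (365,335). I'll approach slowly.

send_rows(rows=[[1, [0.8, -0.1, 0], 0], [1, [1, 0, 0], 0], [1, [1, 0, 0], 0], [1, [1, 0, 0], 0], [1, [0.8, 0, 0], 0], [1, [0.5, 0, 0], 0], [1, [0.4, 0, 0], 0], [1, [0.3, 0, 0], 0], [1, [0.2, 0, 0], 0], [1, [0.2, 0, 0], 0]])

```text
t: 10.07
tool_pos: [0.4358, -0.1528, 0.0774]
tool_rot: [2.212, 2.231, -0.0]
contact_force: [0.6, -0.0, -1.0]
opening: 0.0187
grip_force: 40.0
```

send_rows(rows=[[1, [0.2, 0, 0], 0], [1, [0.2, 0, 0], 0], [1, [0.2, 0, 0], 0], [1, [0.3, 0, 0], 0], [1, [0.3, 0, 0], 0], [1, [0.3, 0, 0], 0], [1, [0.3, 0, 0], 0], [1, [0.3, 0, 0], 0], [1, [0.3, 0, 0], 0], [1, [0.3, 0, 0], 0]])

```text
t: 11.32
tool_pos: [0.4355, -0.1255, 0.0773]
tool_rot: [-2.212, -2.231, 0.0]
contact_force: [-0.5, -1.2, -1.2]
opening: 0.0183
grip_force: 40.0
```

Run:
```python
from st import *
to(.4344,.094,.078,.5);a=state();to(.4344,.094,.078,.5)
```

```text
t 11.325 tcp [ 0.4355 -0.1255  0.0773] yaw 0.49 zaxis [-0. -0. -1.] open 0.0183 F [-0.5 -1.2 -1.2]
turn -0.01 then shift cm (after turn) [21.95  0.08 -0.07]
roller n 574 y range [-0.0522 -0.0008] mid -0.0265 top -0.0276 x [0.398 0.473]
yellow [284.4 221.2] 106 y [-0.0716 -0.0464] x [0.402 0.471] z [0.044 0.108 0.112]
t 11.375 tcp [ 0.4354 -0.1251  0.0773] yaw 0.51 zaxis [-0.  0. -1.] open 0.0187 F [ 0.   0.3 -2.3]
turn 0.01 then shift cm (after turn) [21.91  0.09 -0.07]
```

send_rows(rows=[[1, [0.3, 0, 0], 0], [1, [0.4, 0, 0], 0], [1, [0.4, 0, 0], 0], [1, [0.4, 0, 0], 0], [1, [0.4, 0, 0], 0], [1, [0.4, 0, 0], 0], [1, [0.4, 0, 0], 0], [1, [0.4, 0, 0], 0], [1, [0.4, 0, 0], 0], [1, [0.4, 0, 0], 0]])

```text
t: 12.62
tool_pos: [0.4351, -0.0864, 0.0773]
tool_rot: [2.212, 2.231, -0.0]
contact_force: [-0.7, -0.9, -2.5]
opening: 0.0184
grip_force: 40.0
```

send_rows(rows=[[1, [0.4, 0, 0], 0], [1, [0.4, 0, 0], 0], [1, [0.4, 0, 0], 0], [1, [0.4, 0, 0], 0], [1, [0.4, 0, 0], 0], [1, [0.4, 0, 0], 0], [1, [0.4, 0, 0], 0], [1, [0.4, 0, 0], 0], [1, [0.4, 0, 0], 0], [1, [0.4, 0, 0], 0]])

```text
t: 13.88
tool_pos: [0.4348, -0.0464, 0.0773]
tool_rot: [2.212, 2.231, -0.0]
contact_force: [0.3, -0.6, -1.6]
opening: 0.0185
grip_force: 40.0
```

send_rows(rows=[[1, [0.4, 0, 0], 0], [1, [0.4, 0, 0], 0], [1, [0.4, 0, 0], 0], [1, [0.4, 0, 0], 0], [1, [0.4, 0, 0], 0], [1, [0.4, 0, 0], 0], [1, [0.4, 0, 0], 0], [1, [0.4, 0, 0], 0], [1, [0.4, 0, 0], 0], [1, [0.4, 0, 0], 0]])

```text
t: 15.12
tool_pos: [0.4345, -0.0064, 0.0773]
tool_rot: [2.212, 2.231, 0.0]
contact_force: [0.2, -0.1, -2.2]
opening: 0.0186
grip_force: 40.0
```

Run:
```python
from st import *
to(.4344,.094,.078,.5);a=state();to(.4344,.094,.078,.5)
```

```text
t 15.125 tcp [ 0.4345 -0.0064  0.0773] yaw 0.5 zaxis [ 0. -0. -1.] open 0.0186 F [ 0.2 -0.1 -2.2]
turn -0.0 then shift cm (after turn) [10.04  0.08 -0.07]
roller n 222 y range [0.09   0.1162] mid 0.1031 top 0.096 x [0.397 0.472]
yellow [237.6 236.3] 21 y [0.0534 0.0599] x [0.394 0.409] z [0.06  0.103 0.112]
t 15.175 tcp [ 0.4344 -0.006   0.0773] yaw 0.51 zaxis [-0.  0. -1.] open 0.0188 F [-0.4  1.  -2.5]
turn 0.01 then shift cm (after turn) [10.    0.09 -0.07]
```

send_rows(rows=[[1, [0.3, 0, 0], 0], [1, [0.4, 0, 0], 0], [1, [0.4, 0, 0], 0], [1, [0.4, 0, 0], 0], [1, [0.4, 0, 0], 0], [1, [0.4, 0, 0], 0], [1, [0.4, 0, 0], 0], [1, [0.4, 0, 0], 0], [1, [0.4, 0, 0], 0], [1, [0.4, 0, 0], 0]])

```text
t: 16.42
tool_pos: [0.4341, 0.0326, 0.0773]
tool_rot: [2.212, 2.231, -0.0]
contact_force: [0.1, 0.6, -1.9]
opening: 0.0183
grip_force: 40.0
```

send_rows(rows=[[1, [0.4, 0, 0], 0], [1, [0.4, 0, 0], 0], [1, [0.4, 0, 0], 0], [1, [0.4, 0, 0], 0], [1, [0.4, 0, 0], 0], [1, [0.4, 0, 0], 0], [1, [0.4, 0, 0], 0], [1, [0.4, 0, 0], 0], [1, [0.3, 0, 0], 0], [1, [0.3, 0, 0], 0]])

```text
t: 17.68
tool_pos: [0.4338, 0.0705, 0.0773]
tool_rot: [2.212, 2.231, -0.0]
contact_force: [-0.7, -0.8, -1.4]
opening: 0.0184
grip_force: 40.0
```

send_rows(rows=[[1, [0.2, 0, 0], 0], [1, [0.2, 0, 0], 0], [1, [0.2, 0, 0], 0], [1, [0.1, 0, 0], 0], [1, [0.1, 0, 0], 0], [1, [0.1, 0, 0], 0], [1, [0, 0, 0], 0], [1, [0, 0, 0], 0], [1, [0, 0, 0], 0], [1, [0, 0, 0], 0]])

```text
t: 18.92
tool_pos: [0.4337, 0.0793, 0.0773]
tool_rot: [2.212, 2.231, 0.0]
contact_force: [0.9, -0.5, -2.5]
opening: 0.0185
grip_force: 40.0
```

Run:
```python
from st import *
a=state();to(.4344,.094,.078,.5)
b=grab('side');save('pics/s2.png',b['frame'][140:270,150:320],4)
w=grab('wrist')
np.set_printoptions(precision=4,suppress=True)
Q=cloud(w);hsv=cv2.cvtColor(w['frame'],cv2.COLOR_RGB2HSV)
for n,m in (('green',cv2.inRange(hsv,(45,80,40),(80,255,255))),('orange',cv2.inRange(hsv,(5,130,60),(19,255,255))),):
    for c,s,k in blobs(m,100):
        q=Q[k]; print(n,c,s[4],np.median(q,0),'y',np.percentile(q[:,1],[1,99]), 'top',q[q[:,2]>np.percentile(q[:,2],80)].mean(0))
```

```text
t 18.975 tcp [0.4337 0.0793 0.0773] yaw 0.49 zaxis [-0.  0. -1.] open 0.0187 F [ 0.3  0.8 -1.9]
turn -0.01 then shift cm (after turn) [ 1.47  0.08 -0.07]
green [149.0673  48.0034] 297 [0.3633 0.192  0.0477] y [0.1773 0.2138] top [0.3711 0.1877 0.0663]
green [365.8419  48.0171] 234 [0.5073 0.195  0.0477] y [0.1817 0.2153] top [0.5037 0.1916 0.0554]
orange [260.8174  64.9588] 12120 [0.4368 0.1763 0.0862] y [0.1467 0.2021] top [0.4387 0.1752 0.0914]
orange [253.8366 196.3116] 3886 [0.4336 0.1082 0.1054] y [0.0516 0.1366] top [0.4344 0.1071 0.1091]
```

View pics/s2.png

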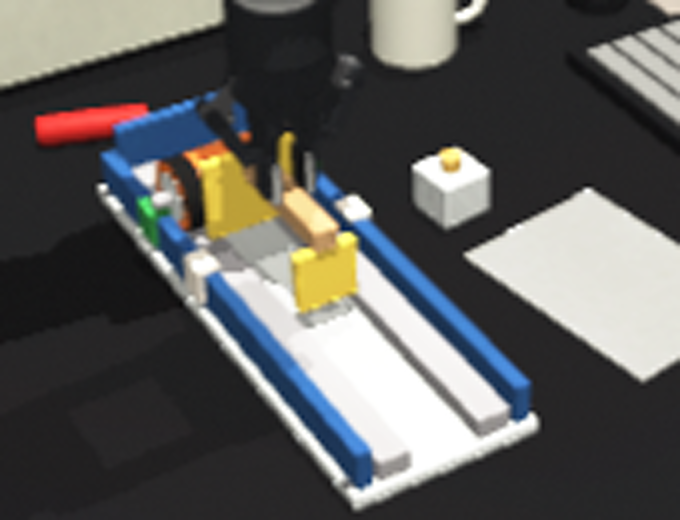

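The side crop shows the blade behind the roller and the axle stub at (165,205), just short of the green pad at (150,220). About 12 mm remain.

send_rows(rows=[[1, [0.2, 0, 0], 0], [1, [0.2, 0, 0], 0], [1, [0.2, 0, 0], 0], [1, [0.2, 0, 0], 0], [1, [0.1, 0, 0], 0], [1, [0.1, 0, 0], 0], [1, [0.1, 0, 0], 0], [1, [0.1, 0, 0], 0], [1, [0.05, 0, 0], 0], [1, [0, 0, 0], 0]])

```text
t: 20.32
tool_pos: [0.4336, 0.0919, 0.0773]
tool_rot: [-2.212, -2.231, -0.0]
contact_force: [-0.2, -0.2, -1.7]
opening: 0.0185
grip_force: 40.0
```

send_rows(rows=[[1, [0, 0, 0], 0], [1, [0, 0, 0], 0], [1, [-0.3, 0, 0], 0], [1, [-0.6, 0, 0], 0], [1, [-1, 0, 0], 0], [1, [-1.5, 0, 0], 0], [1, [-2, 0, 0], 0], [1, [-2, 0, 0], 0], [1, [-1, 0, 0], 0], [1, [0, 0, 0], 0]])

```text
t: 21.58
tool_pos: [0.4343, 0.0071, 0.0773]
tool_rot: [-2.214, -2.229, -0.0]
contact_force: [-0.6, 1.0, -2.2]
opening: 0.0184
grip_force: 40.0
```

```bash
cat > rl.py <<'E'
from st import *
np.set_printoptions(precision=4,suppress=True)
to(.665,-.0217,.165,4.4)
state()
for n in('wrist','top'):
    w=grab(n);Q=cloud(w);hsv=cv2.cvtColor(w['frame'],cv2.COLOR_RGB2HSV)
    for k0,m in (('green',cv2.inRange(hsv,(45,80,40),(80,255,255))),('orange',cv2.inRange(hsv,(5,130,60),(19,255,255))),):
        m[(Q[...,1]<.14)|(Q[...,1]>.25)|(abs(Q[...,0]-.435)>.085)]=0
        for c,s,k in blobs(m,30):
            q=Q[k]; print(n,k0,c,s[4],np.median(q,0),'y',np.percentile(q[:,1],[1,99]), 'top',q[q[:,2]>np.percentile(q[:,2],80)].mean(0))
save('pics/w3.png',load('wrist')['frame'],1.2)
E
python3 rl.py
```

```text
t 21.575 tcp [0.4343 0.0071 0.0773] yaw 0.4 zaxis [ 0.  0. -1.] open 0.0184 F [-0.6  1.  -2.2]
turn -4.0 then shift cm (after turn) [-4.64 22.78 -8.77]
roller n 489 y range [0.164  0.2145] mid 0.1893 top 0.1921 x [0.398 0.471]
top green [188.7778 197.9722] 36 [0.5043 0.1835 0.0498] y [0.1768 0.2111] top [0.4973 0.1916 0.0647]
top green [188.7209 250.5116] 43 [0.3653 0.1818 0.05  ] y [0.176  0.1994] top [0.3662 0.1874 0.0522]
top orange [179.8309 223.8525] 278 [0.4332 0.2003 0.0892] y [0.189  0.2146] top [0.4325 0.1933 0.0923]
top orange [192.9963 223.5634] 268 [0.4337 0.1687 0.0821] y [0.1605 0.1782] top [0.4351 0.1758 0.0884]
```

View pics/w3.png

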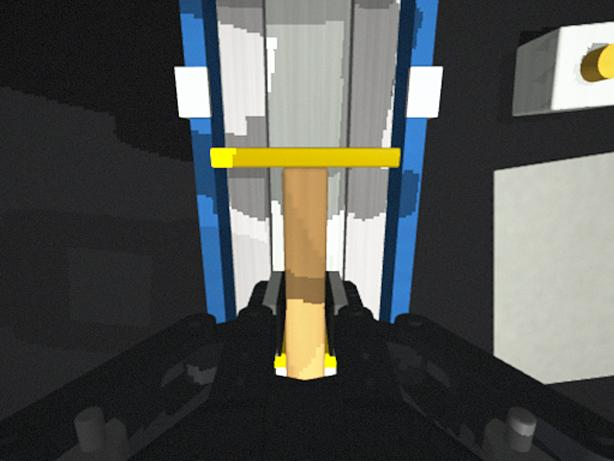

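The wrist view shows the blade at (305,157), clear of the roller and behind the white pads at (193,92) and (424,92). From the top camera the roller is at y≈0.188 to 0.189 and the green mark at 0.188. Lifting the paddle and returning it.

send_rows(rows=[[1, [-0.5, 0, -0.8], 0], [1, [0, 0, -1.5], 0], [1, [0, 0, -2], 0], [1, [0, 0, -2], 0], [1, [0, 0, -1.5], 0], [1, [0, 0, -1], 0], [1, [0, 0, 0], -4], [1, [0, 1.5, 0], 0], [1, [-0.5, 3, 0], 0], [1, [-0.5, 3, 0], 0]])

```text
t: 22.98
tool_pos: [0.5105, -0.0012, 0.1652]
tool_rot: [-2.132, -2.307, 0.0]
contact_force: [-0.8, -0.4, -2.2]
opening: 0.0185
grip_force: 40.0
```

send_rows(rows=[[1, [-0.6, 3, 0], 0], [1, [-0.6, 3, 0], 0], [1, [-0.6, 3, 0], 0], [1, [-0.6, 3, 0], 0], [1, [-0.4, 2, 0], 0], [1, [-0.3, 1.2, 0], 0], [1, [0, 0, 0], 0], [1, [0, 0, 0], 0]])

```text
t: 23.98
tool_pos: [0.6632, -0.0201, 0.1651]
tool_rot: [-2.132, -2.306, 0.001]
contact_force: [0.2, 0.3, -1.2]
opening: 0.0182
grip_force: 40.0
```

Run:
```python
from st import *
to(.665,-.0217,.0437,4.4)
```

```text
t 23.975 tcp [ 0.6632 -0.0201  0.1651] yaw 4.5 zaxis [-0.001  0.    -1.   ] open 0.0182 F [ 0.2  0.3 -1.2]
turn 0.1 then shift cm (after turn) [-0.18  0.18 12.14]
```

send_rows(rows=[[1, [-0.2, 0.2, 1.5], 0], [1, [0, 0, 2.5], 0], [1, [0, 0, 2.5], 0], [1, [0, 0, 2.5], 0], [1, [0, 0, 1.5], 0], [1, [0, 0, 0.7], 0], [1, [0, 0, 0.3], 0], [1, [0, 0, 0.3], 0], [1, [0, 0, 0.2], 0], [1, [0, 0, 0], 0]])

```text
t: 25.22
tool_pos: [0.6662, -0.0221, 0.0456]
tool_rot: [2.132, 2.307, 0.0]
contact_force: [-0.2, -0.4, -1.7]
opening: 0.0181
grip_force: 40.0
```

Run:
```python
from st import *
to(.665,-.0217,.0437,4.4)
```

```text
t 25.225 tcp [ 0.6662 -0.0221  0.0456] yaw 4.5 zaxis [ 0. -0. -1.] open 0.0181 F [-0.2 -0.4 -1.7]
turn 0.1 then shift cm (after turn) [ 0.05 -0.12  0.19]
```

Force still shows the paddle hanging, so I'll ease down the last 2 mm.

send_rows(rows=[[1, [0, -0.1, 0.1], 0], [1, [0, 0, 0.05], 0], [1, [0, 0, 0.05], 0], [1, [0, 0, 0], 0], [1, [0, 0, 0], 0]])

```text
t: 25.85
tool_pos: [0.6653, -0.0222, 0.0436]
tool_rot: [2.132, 2.307, 0.0]
contact_force: [-0.8, -1.1, -0.9]
opening: 0.0181
grip_force: 40.2
```

send_rows(rows=[[1, [0, 0, 0.03], 0], [1, [0, 0, 0], 0], [2.2, [0, 0, 0], 0], [2.8, [0, 0, 0], 0], [3.6, [0, 0, 0], 0], [5, [0, 0, 0], 0], [7, [0, 0, 0], 0], [8.5, [0, 0, 0], 0], [8.5, [0, 0, 0], 0], [8.5, [0, 0, 0], 0]])

```text
t: 27.1
tool_pos: [0.665, -0.0221, 0.043]
tool_rot: [2.133, 2.307, -0.0]
contact_force: [0.6, 0.0, 0.5]
opening: 0.0852
grip_force: 0.0
```

send_rows(rows=[[8.5, [0, 0, -0.7], 0], [8.5, [0, 0, -1.5], 0], [8.5, [0, 0, -3], 0], [8.5, [0, 0, -3], 0], [8.5, [0, 0, -3], 0], [8.5, [0, 0, -3], 0], [8.5, [-3, 0, 0], 0], [8.5, [-4, 0, 0], 0], [8.5, [-4, 0, 0], 0], [8.5, [0, 0, 0], 0]])

```text
t: 28.35
tool_pos: [0.6739, -0.1346, 0.1865]
tool_rot: [2.135, 2.302, 0.001]
contact_force: [-0.5, -0.5, -0.2]
opening: 0.085
grip_force: 0.0
```

```bash
cat >> rl.py <<'E'
a=load('wrist');P=cloud(a)
hsv=cv2.cvtColor(a['frame'],cv2.COLOR_RGB2HSV)
w=cv2.inRange(hsv,(8,60,80),(22,200,255));w[(P[...,2]<.065)|(P[...,2]>.085)]=0
for c,s,b in blobs(w,200): print('wood',c,rect(a,b,.073),np.median(P[b][:,2]))
y=cv2.inRange(hsv,(23,120,90),(36,255,255));y[(P[...,2]<.068)|(P[...,2]>.085)]=0
for c,s,b in blobs(y,60): print('blade top',c,rect(a,b,.073),np.median(P[b][:,2]))
save('pics/t3.png',load('top')['frame'],1.5)
E
python3 rl.py
```

```text
t 28.35 tcp [ 0.6739 -0.1346  0.1865] yaw 4.3 zaxis [ 0.002 -0.001 -1.   ] open 0.085 F [-0.5 -0.5 -0.2]
turn -0.1 then shift cm (after turn) [11.32 -0.03  2.14]
roller n 486 y range [0.1639 0.2144] mid 0.1891 top 0.1937 x [0.398 0.471]
yellow [243.6 139.5] 99 y [0.0354 0.0463] x [0.62  0.705] z [0.013 0.074 0.077]
top green [188.7778 197.9722] 36 [0.5042 0.1834 0.0489] y [0.1768 0.2107] top [0.4985 0.1912 0.0648]
top green [188.7209 250.5116] 43 [0.3653 0.1814 0.0497] y [0.1761 0.1995] top [0.3685 0.1854 0.0523]
top orange [179.8412 223.8014] 277 [0.4333 0.2003 0.0889] y [0.1891 0.2149] top [0.438  0.1934 0.0925]
top orange [192.9815 223.5889] 270 [0.4337 0.1687 0.082 ] y [0.1604 0.1783] top [0.4325 0.1758 0.0886]
wood [254.1619  70.5278] (array([665.8, -23. ]), array([ 19.6, 116.1]), 4.6) 0.0716945024340232
blade top [253.5947   3.2379] (array([661.4,  36.4]), array([78.4,  6.3]), 4.4) 0.07162426093857782
```

View pics/t3.png

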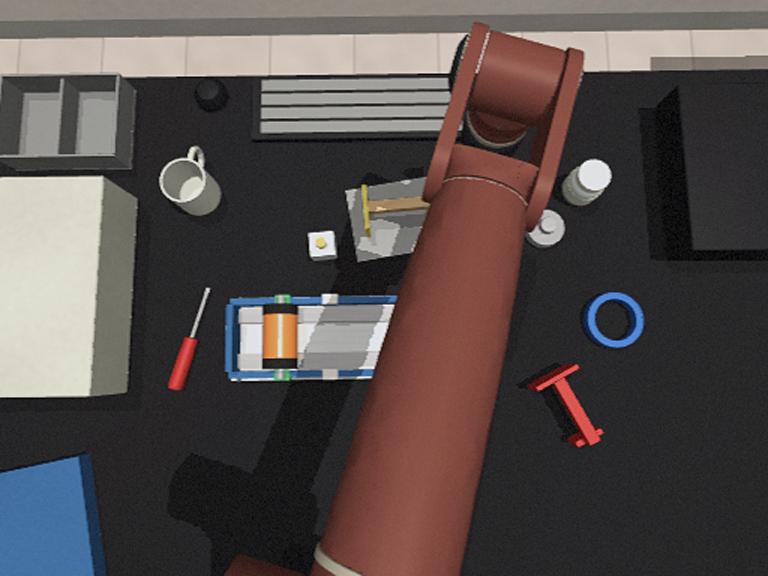

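The roller's stubs lie over the green pads at (282,298) and (282,376). The paddle stands on its mat at (395,205), within about 2 mm of where it stood before. The other things have not moved and the arm is clear of everything.

```bash
python3 -c "
from station import ctrl
print(ctrl.finish_job())"
```

```text
the job is handed in; nothing more can be done
None
```

The job is handed in at about 28 s of the 70 s allowed: the roller rests with its axle over the green pads, to within about 1 mm by the top camera, and the paddle stands back on its mat, released.

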